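# Ready the counting scale

### The arm

A 7-joint arm with a two-finger parallel gripper is mounted at the origin on the work surface. World frame = base frame: x ahead of the robot, y to its left, z up, the work surface at z = 0. Lengths are in m, angles in rad, forces in N, time in s.
With the tool pointing down it reaches from about 0.35 to 0.9 m from the base axis. Payload 8.1 kg.
Tool frame: the origin (TCP) lies at the very end of the fingers, on their centre line; the grasp point (between the pads) lies 19 mm behind it; z points along the fingers, y is the line along which they close (so a half turn about z gives the same grasp; the last joint's range is limited). The gripper opens to 85 mm and grips with 20 to 120 N. Pads are 22 mm wide; open, the fingers measure 114 mm over their backs; the gripper's body (76 mm by 85 mm) begins 54 mm behind the grasp point. The pads swing forward as they close: fully open they stand 13 mm farther back than shut.
Start: joints at [-1.378, 0.434, 0.025, 1.573, -0.012, 1.134, -0.075], TCP at [0.182, 0.598, 0.231] pointing down, gripper open.
Joint ranges: [-2.62, 2.62], [-0.44, 2.09], [-1.27, 1.32], [0.08, 2.57], [-1.32, 4.46], [0.12, 2], [-2.74, 2.74]. Speed limits (rad/s): [2.22, 2.22, 3.01, 3.01, 3.14, 3.14, 3.14].

### API

Orientations are given as a rotation vector (axis times angle).
In Python, from station import bot gives the robot as it stands. The module is installed in compiled form; this text tells all that it offers.
- The arm moves only by the tool jog_arm, never from a script. Its argument "moves" is a list that holds one entry, the list of rows, each a list of 4 numbers: the shift along the tool's x, y, z in units of 40 mm (1.0 is 40 mm), then the turn about the tool's z in units of 8 degrees (1.0 is 8 degrees). A call has 1 to 12 rows; each row shifts and turns the commanded pose from where the row before left it, along the tool's axes as they then stand; what a row does not reach is not made up. A row lasts 1/10 s, in which the tool goes at most 50 mm and 8.59 degrees, less where a joint would pass 70% of its speed; a pose out of reach is approached as far as the arm can. A call is refused whole if a number of a shift passes 1 or a number of a turn 1, either way. A call with a gripper value outside its range is refused whole. "grip" is the opening in per cent of the stroke, from 0 (shut) to 100 (fully open), set as the call begins (left out, the last holds). The fingers move at their own pace and stop on an object; "newtons" is the grip in N (left out, the last holds). Time passes only in rows, so rows that do not move let the fingers close. It gives the time, the measured TCP pose, the force, the opening and the grip force at its end, in the units of the state.
- bot.sense(): the state, without advancing time (a new reading comes with each control period).
- bot.camera(name): name is "side" or "top" or "wrist"; returns a dict with "color" (480x640x3 uint8, red, green, blue), "intrinsics" (3x3 intrinsics, pixels), "k1" (the pictures are not rectified: a ray, as slopes to the right and down, at radius r is drawn at 1 + k1 r^2 times it, then the intrinsics apply), "extrinsics" (4x4, takes a point from camera to world coordinates). Camera axes: x right, y down, z forward; pixel columns grow to the right and rows downward; lengths in m; the calibration is good to about 2 mm. A picture is of the moment at which its call begins. There is no depth.
- bot.job_done(): hands the job in; it is judged then, once.
The state is a dict: "clock": time; "q": joint angles; "dq": joint speeds; "tau": joint torques, N m; "tool_pos": TCP position; "tcp_rot": TCP orientation; "ft_force": force on the tool from outside, world axes, zero at the start; "torque": the same for the moment, N m; "width": finger opening in m; "grasp_force": force on a finger pad.
Only numpy, scipy, OpenCV 4.12 (cv2) and the standard library are available. Lean on these libraries where they do the work, as an engineer would, in place of code of your own. Each camera call takes 0.05 s, during which the arm holds its last target. There are 200 camera calls.

### The job

Get the counting scale ready to count screws into the tin standing on it: with a fingertip press the round power key at its left end right in so that it stays in, then tap the long tare key in the middle well down and let it spring back up, and last press the tall count key at its right end right in so that it stays in (left and right as seen from the scale's front). Use a light touch, so that the scale does not shift, and press no other key. Do not touch the tin or the weighing platform, leave everything else on the bench where it is, and finish clear of it all.

Things in the scene. Friction and masses are not known exactly. Their poses are not given: they have to be found in the camera images.
- scale: Counting scale standing loose on the bench, 330 (its x) by 300 mm, about 3 kg, white. Origin: centre of its footprint, on the bench. Its -x side is the front, towards the robot; +y is left seen from there. The black front console slopes up 14 deg from 48 to 75 mm high. One row of five grey keys on it, left to right: round power, square light, long tare, square unit, tall count, at y +108, +60, 0, -60, -108 mm.
- platform: The scale's plain steel weighing platform, 222 mm (x) by 294 mm (y), fixed to the scale; underside centre is its origin, 56 mm behind (+x of) the scale's origin and 81 mm above the bench; its top is 90 mm above the bench.
- power_top (a point): Centre of the top face of the round power key, 26 mm across, at the operator's left end of the row. 137 mm in front of the scale's origin, about 70 mm above the bench. Axes: z out of the console (the key moves along it), y to the left of the row. The face stands 14 mm proud of the console, and 9 mm once the key is latched in and let go.
- power_key (a joint): Travel of the power key in m: 0 = up (off, as at the start), 0.005 = fully in (on). A latching button: it gives at 2.2 N, is fully in at 3.7 N and stays where it is left; its soft rubber cap yields by 2.5 N/mm besides, up to 5 mm. On from 3.5 mm.
- light_top (a point): Centre of the top face of the small square light key, 20 by 20 mm, second from the operator's left, between power and tare. Not to be pressed.
- light_key (a joint): Travel of the light key, 0 = up, 0.010 = fully down. A spring key, 1.2 N to start, 3.6 N at 4 mm, 7.2 N fully down; springs back.
- tare_top (a point): Centre of the top face of the tare key, the long bar in the middle of the row: 56 mm wide (y) by 22 mm deep. Same axes and height as the power key.
- tare_key (a joint): Travel of the tare key in m: 0 = up, 0.010 = fully down. A spring key: 1.2 N to start, 3.6 N at 4 mm, 7.2 N fully down; it springs back up when let go. It registers from 4 mm.
- unit_top (a point): Centre of the top face of the small square unit key, 20 by 20 mm, second from the operator's right, between tare and count. Not to be pressed.
- unit_key (a joint): Travel of the unit key, 0 = up, 0.010 = fully down. A spring key, 1.2 N to start, 3.6 N at 4 mm, 7.2 N fully down; springs back.
- count_top (a point): Centre of the top face of the count key at the operator's right end of the row: tall and narrow, 38 mm deep (x) by 22 mm wide (y). Same axes and height as the power key.
- count_key (a joint): Travel of the count key in m: 0 = up (weighing, as at the start), 0.005 = fully in (counting). A latching button: it gives at 2.2 N, is fully in at 3.7 N and stays where it is left; its soft rubber cap yields by 2.5 N/mm besides, up to 5 mm; counting from 3.5 mm.
- tin: Empty open round metal tin, 100 mm across, 42 mm high, standing loose on the weighing platform. Origin: centre of its underside.
- screwdriver: Screwdriver 200 mm long lying on the bench in front of the scale, along its own x; bystander.
- wrench: Steel spanner 170 mm long lying on the bench to the operator's left of the console; bystander.
- bolt: Dark steel hexagon bolt, 62 mm high, standing on its 24 mm head on the bench in front of the scale, towards the operator's right; bystander. Origin: centre of its underside.
- glue: White glue bottle, 54 mm across, 125 mm high, standing beside the scale (left or right); bystander. Origin: centre of its underside.
- jar: Brown glass jar with a metal lid, 66 mm across, 85 mm high, standing beside the scale (left or right); bystander. Origin: centre of its underside.
- tape: Yellow and black tape measure, 68 by 40 mm and 66 mm high, standing beside the scale (left or right); bystander. Origin: centre of its underside.
Not all that is in view belongs to the job. What is shaped like the tin but blue or orange is not meant.

How it is judged:
On the way, in this order (a step that is already met when the one before it is completed fails the run):
1. the power key is in, while the tare and count keys are still up (value of joint power_key above 0.0035 m and value of joint each of tare_key, count_key below 0.0015 m), for 0.05 s.
2. the tare key is down, with the power on and the count key still up (value of joint tare_key above 0.004 m and value of joint power_key above 0.0035 m and value of joint count_key below 0.0015 m), for 0.05 s.
3. the tare key has sprung back up, with the count key still up (all of step 1), for 0.05 s.
4. the count key is in (value of joint each of count_key, power_key above 0.0035 m and value of joint tare_key below 0.0015 m), for 0.05 s.
At the end, for the whole second after the job is handed in: Power and count keys in (more than 3.5 of 5 mm), tare, light and unit keys up (less than 1.5 mm), the scale standing level within 12 mm of where it stood, the tin standing on the platform within 20 mm of its place, every other loose thing within 20 mm of its place, nothing moving (all of step 4 and value of joint each of light_key, unit_key below 0.0015 m and distance of scale from where it was at the start of the episode below 0.012 m and angle between scale's own z axis and vertical below 0.03 rad and linear speed of each of scale, tin below 0.01 m/s and z of tin in the frame of platform between 0.006 and 0.013 m and distance of each of tin, screwdriver, wrench, bolt, glue, jar, tape from where it was at the start of the episode below 0.02 m); the robot touches nothing.
It fails at once if the light or unit key was pressed, or the tare or count key while the power was off ((value of joint power_key below 0.003 m and value of joint any of tare_key, count_key above 0.002 m) or value of joint any of light_key, unit_key above 0.002 m).
It fails at once if the scale was pressed hard (over 25 N), or touched with more than the fingers (contact force between the fingers and scale above 25 N or contact force between the arm and scale above 2 N).
It fails at once if the tin or the weighing platform was touched (contact force between any of the fingers, the arm and tin above 0.5 N or contact force between any of the fingers, the arm and platform above 0.5 N).
It fails at once if the scale was shoved, tipped or lifted (distance of scale from where it was at the start of the episode above 0.012 m or angle between scale's own z axis and vertical above 0.05 rad).
It fails at once if the tin or another thing on the bench was shifted, knocked over or lifted (distance of any of tin, screwdriver, wrench, bolt, glue, jar, tape from where it was at the start of the episode above 0.02 m or angle between any of bolt, glue, jar, tape's own z axis and vertical above 0.5 rad).
It also fails if it takes over 45 s, if anything falls off the work surface, if the arm or the gripper's body presses on something with over 40 N, if the wrist force passes 120 N, or if a joint passes its speed limit or range.

## Working session

There is one attempt and no reset: what is moved stays moved. The work goes in short steps, Python scripts to look and compute and a tool call to move; the robot and the scene stay as the last step left them, time stands still between calls to the robot, and variables do not carry over. Pictures are saved under pics/ and viewed, at most 10 in all, crops included, and the job is handed in when it is done.

Besides the shell and the picture viewer there is one more tool, called after "Emit:" by a JSON object that holds its "name" and its "arguments". jog_arm: Moves the arm, as the interface text tells. Its arguments: {"type":"object","properties":{"moves":{"type":"array"},"grip":{"type":"number"},"newtons":{"type":"number"}},"required":["moves"]}

```bash
mkdir -p pics
cat > h.py <<'E'
import numpy as np, cv2
from station import bot
from scipy.spatial.transform import Rotation as R
def snap(n,f):
    c=bot.camera(n); cv2.imwrite('pics/'+f+'.png',c['color'][:,:,::-1]); np.savez('pics/'+f+'.npz',**c); return c
def ray(c,u,v):
    K=c['intrinsics'];k=float(c['k1']);d=np.array([[[u,v]]],float)
    p=cv2.undistortPoints(d,K,np.array([k,0,0,0,0.]))[0,0]
    E=c['extrinsics'];return E[:3,3],E[:3,:3]@np.array([p[0],p[1],1])
def onz(c,u,v,z):
    o,d=ray(c,u,v);return o+d*(z-o[2])/d[2]
def proj(c,P):
    E=np.linalg.inv(c['extrinsics']);p=E[:3,:3]@np.asarray(P)+E[:3,3]
    s=p[:2]/p[2];s=s*(1+c['k1']*(s@s));return (c['intrinsics']@[*s,1])[:2]
E
python3 - <<'E'
from h import *
s=bot.sense();print(s['tool_pos'],s['tcp_rot'],s['ft_force'],s['width'],s['clock'])
print(R.from_rotvec(s['tcp_rot']).as_matrix().round(3))
a=snap('top','top0');snap('side','side0')
print(a['intrinsics'],a['k1'],a['extrinsics'])
E
```

```text
[0.18208274 0.59734265 0.23052134] [-4.63012575e-01 -3.10718252e+00  2.53309168e-03] [ 0.38379514 -0.67731808  0.10919948] 0.0854966351665609 0.0
[[-0.957  0.292 -0.   ]
 [ 0.292  0.957 -0.002]
 [-0.    -0.002 -1.   ]]
[[509.11178295   0.         308.2532818 ]
 [  0.         509.11178295 241.11990285]
 [  0.           0.           1.        ]] -0.002810262307095932 [[-0.08629738 -0.97400032  0.2094663   0.35644465]
 [-0.99626369  0.08508097 -0.0148284   0.06664724]
 [-0.00337873 -0.20996332 -0.97770342  1.1058583 ]
 [ 0.          0.          0.          1.        ]]
```

View pics/top0.png

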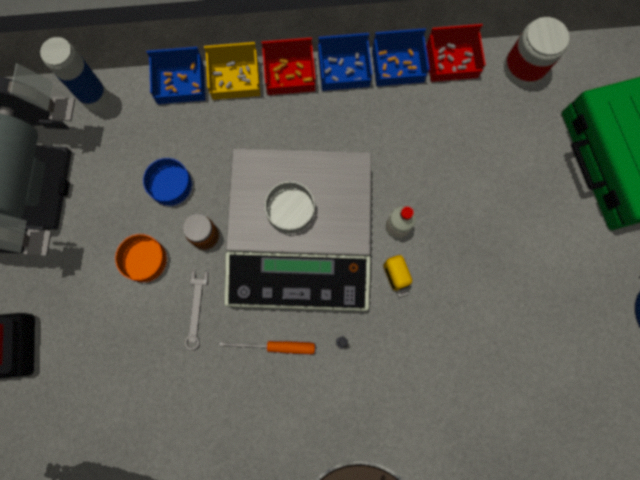

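View pics/side0.png

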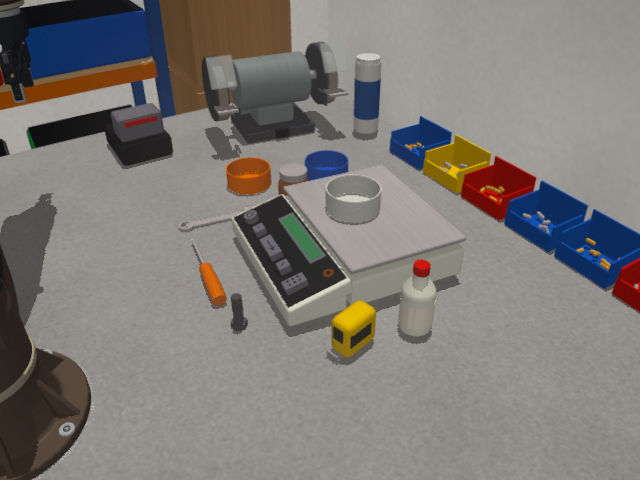

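The top view shows the scale nearly square to the picture, with the keys at about (244,292), (267,293), (296,294), (326,295) and (349,296). The screwdriver and bolt are in front of it at about (290,348) and (342,342). The side view confirms the layout.

Run:
```python
from h import *
c=dict(np.load('pics/top0.npz'));g=cv2.cvtColor(c['color'],cv2.COLOR_RGB2GRAY)
cv2.imwrite('pics/cr.png',cv2.resize(c['color'][245:315,220:380,::-1],None,fx=5,fy=5,interpolation=cv2.INTER_CUBIC))
m=np.zeros_like(g);m[282:307,232:362]=(g[282:307,232:362]>70)*255
n,l,s,ce=cv2.connectedComponentsWithStats(m)
P=[]
for i in range(1,n):
    if s[i][4]>20: p=onz(c,*ce[i],.068);print(s[i],ce[i].round(1),p.round(4))
p=onz(c,291,195,.132);print('tin',p)
```

```text
[345 287   9  17  84] [348.9 294.7] [ 0.4604 -0.022   0.068 ]
[263 289   8   8  61] [266.6 292.4] [0.4794 0.145  0.068 ]
[283 289  26   9 178] [295.4 292.9] [0.4733 0.0863 0.068 ]
[322 290   8   9  54] [325.4 294.2] [0.4655 0.0256 0.068 ]
[232 304  73   3 138] [260.1 305.4] [0.4543 0.1599 0.068 ]
tin [0.66186689 0.07805358 0.132     ]
```

View pics/cr.png

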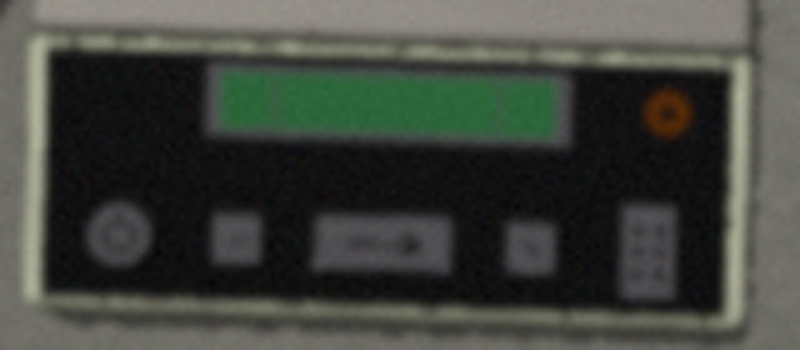

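The crop shows power at (243.8,292), tare at (296,293.6) and count at (349.6,295.4) in full-image pixels. The keys lie on a line at a scale yaw of about -6.6°. Next I shut the gripper, align its yaw and move above the power key.

Emit:
{"name": "jog_arm", "arguments": {"moves": [[[0,0,0,-0.65],[0,0,0,-0.65],[0,0,0,0]]], "grip": 0}}

```text
clock: 0.4
tool_pos: [0.1822, 0.5976, 0.2309]
tcp_rot: [-0.177, -3.136, 0.001]
ft_force: [0.6, -1.1, -0.9]
width: 0.0437
grasp_force: 0.0
```

Emit:
{"name": "jog_arm", "arguments": {"moves": [[[-0.72,-0.76,0,0],[-0.72,-0.76,0,0],[-0.72,-0.76,0,0],[-0.72,-0.76,0,0],[-0.72,-0.76,0,0],[-0.72,-0.76,0,0],[-0.72,-0.76,0,0],[-0.72,-0.76,0,0],[-0.72,-0.76,0,0],[-0.72,-0.76,0,0],[-0.72,-0.76,0,0],[-0.72,-0.76,0,0]]]}}

```text
clock: 1.6
tool_pos: [0.4847, 0.1945, 0.2314]
tcp_rot: [0.184, 3.136, 0.0]
ft_force: [1.1, 0.8, -0.4]
width: -0.0001
grasp_force: 0.0
```

Run:
```python
from h import *
a=snap('wrist','w1');s=bot.sense();print(s['tool_pos'],s['ft_force'],s['clock'],s['width'])
print(R.from_rotvec(s['tcp_rot']).as_matrix().round(3))
for y in(.108,0,-.108):
  p=np.array([.4725,.0853,.069])+y*np.array([.1156,.9933,0]);print(proj(a,p))
print(proj(a,s['tool_pos']))
```

```text
[0.48897236 0.18723416 0.23157338] [ 3.28713723 -6.17237613  1.27472923] 1.65 0.00028382609598942267
[[-0.992  0.125  0.003]
 [ 0.125  0.992 -0.003]
 [-0.003 -0.003 -1.   ]]
[311.55053838 206.2548167 ]
[170.87755838 206.50408759]
[ 34.36020884 206.99179127]
[297.48890595 323.98101017]
```

View pics/w1.png

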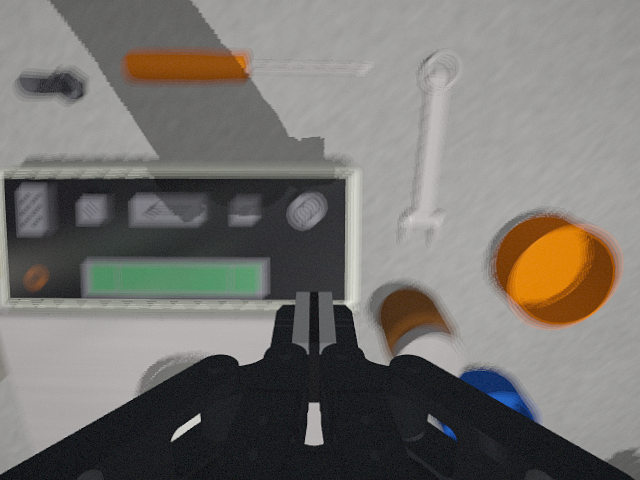

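The image is motion blurred: keys at about (307,210), (168,210) and (34,210), with the fingertips at (314,295). I'll let the arm settle and measure again.

Emit:
{"name": "jog_arm", "arguments": {"moves": [[[0,0,0,0],[0,0,0,0],[0,0,0,0],[0,0,0,0]]]}}

```text
clock: 2.05
tool_pos: [0.4832, 0.1972, 0.2313]
tcp_rot: [-0.177, -3.136, -0.0]
ft_force: [-0.7, 0.1, 0.4]
width: 0.0002
grasp_force: 0.0
```

Run:
```python
from h import *
a=snap('wrist','w2');s=bot.sense();print(s['tool_pos'],s['ft_force'],s['clock'])
print(R.from_rotvec(s['tcp_rot']).as_matrix().round(3))
for y in(.108,0,-.108):
  p=np.array([.4725,.0853,.069])+y*np.array([.1156,.9933,0]);print(proj(a,p))
print(proj(a,s['tool_pos']))
```

```text
[0.48334375 0.19704834 0.23129966] [-0.72480924 -0.12463205  0.50153182] 2.1
[[-0.994  0.113 -0.   ]
 [ 0.113  0.994  0.   ]
 [ 0.     0.    -1.   ]]
[308.18898784 208.51775294]
[167.69792584 208.12444388]
[ 31.3143288  207.96598676]
[314.12393004 312.48452827]
```

View pics/w2.png

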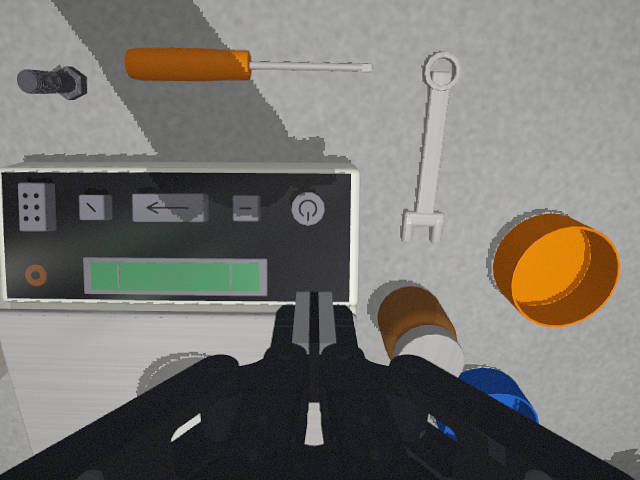

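The view is sharp: power at (308,208), tare at (168,208) and count at (33,207), all within 2 px of prediction. I'll aim the tip about 5 mm towards the front and descend to just above the power key.

Emit:
{"name": "jog_arm", "arguments": {"moves": [[[0.07,-0.11,0.3,0],[0,0,0.6,0],[0,0,0.6,0],[0,0,0.6,0],[0,0,0.6,0],[0,0,0.5,0],[0,0,0.3,0],[0,0,0.1,0],[0,0,0,0],[0,0,0,0],[0,0,0,0],[0,0,0,0]]]}}

```text
clock: 3.3
tool_pos: [0.4811, 0.1922, 0.088]
tcp_rot: [0.18, 3.135, 0.001]
ft_force: [-0.5, -1.0, 0.4]
width: 0.0002
grasp_force: 0.0
```

Emit:
{"name": "jog_arm", "arguments": {"moves": [[[0,0,0.05,0],[0,0,0.05,0],[0,0,0.05,0],[0,0,0.05,0],[0,0,0.05,0],[0,0,0.05,0],[0,0,0,0],[0,0,0,0]]]}}

```text
clock: 4.1
tool_pos: [0.4806, 0.1919, 0.0752]
tcp_rot: [-0.18, -3.136, 0.0]
ft_force: [0.2, -0.2, 0.5]
width: -0.0003
grasp_force: 0.0
```

Emit:
{"name": "jog_arm", "arguments": {"moves": [[[0,0,0.04,0],[0,0,0.04,0],[0,0,0.04,0],[0,0,0.04,0],[0,0,0,0],[0,0,0,0]]]}}

```text
clock: 4.7
tool_pos: [0.4809, 0.192, 0.069]
tcp_rot: [0.18, 3.136, 0.0]
ft_force: [1.0, -0.2, 1.8]
width: -0.0004
grasp_force: 0.8
```

Emit:
{"name": "jog_arm", "arguments": {"moves": [[[0,0,0.03,0],[0,0,0,0],[0,0,0,0]]]}}

```text
clock: 5.0
tool_pos: [0.4809, 0.192, 0.0678]
tcp_rot: [0.18, 3.136, 0.0]
ft_force: [2.2, -0.2, 3.2]
width: 0.0005
grasp_force: 1.1
```

Emit:
{"name": "jog_arm", "arguments": {"moves": [[[0,0,0.03,0],[0,0,0.03,0],[0,0,0,0],[0,0,0,0]]]}}

```text
clock: 5.4
tool_pos: [0.4808, 0.1921, 0.0653]
tcp_rot: [0.179, 3.136, 0.0]
ft_force: [2.2, -0.5, 3.1]
width: -0.0002
grasp_force: 1.4
```

Emit:
{"name": "jog_arm", "arguments": {"moves": [[[0,0,0.03,0],[0,0,0,0],[0,0,0,0]]]}}

```text
clock: 5.7
tool_pos: [0.4807, 0.192, 0.0641]
tcp_rot: [0.179, 3.136, 0.0]
ft_force: [3.0, -0.3, 3.6]
width: -0.0003
grasp_force: 1.6
```

Emit:
{"name": "jog_arm", "arguments": {"moves": [[[0,0,0.03,0],[0,0,0,0],[0,0,0,0]]]}}

```text
clock: 6.0
tool_pos: [0.481, 0.192, 0.0631]
tcp_rot: [0.18, 3.136, 0.0]
ft_force: [2.0, -0.2, 5.2]
width: 0.0001
grasp_force: 2.7
```

Emit:
{"name": "jog_arm", "arguments": {"moves": [[[0,0,0.03,0],[0,0,0,0],[0,0,0,0]]]}}

```text
clock: 6.3
tool_pos: [0.4812, 0.192, 0.0621]
tcp_rot: [0.18, 3.135, 0.001]
ft_force: [1.2, -0.6, 8.3]
width: -0.0002
grasp_force: 3.8
```

The force climbs at the cap's stiffness to 8 N, so the power key is fully in. I'll lift and go over to the tare key.

Emit:
{"name": "jog_arm", "arguments": {"moves": [[[0,0,-0.1,0],[0,0,-0.2,0],[0,0,-0.3,0],[0,0,-0.2,0],[0,-0.5,0,0],[0,-0.7,0,0],[0,-0.7,0,0],[0,-0.5,0,0],[0,-0.3,0,0],[0,0,0,0],[0,0,0,0],[0,0,0,0]]]}}

```text
clock: 7.5
tool_pos: [0.4685, 0.086, 0.0938]
tcp_rot: [0.177, 3.136, 0.001]
ft_force: [0.1, 0.2, -0.1]
width: 0.0003
grasp_force: 0.0
```

Run:
```python
from h import *
a=snap('wrist','w3');s=bot.sense();print(s['tool_pos'],s['ft_force'],s['clock'])
for y in(.108,0,-.108):
  p=np.array([.4725,.0853,.069])+y*np.array([.1156,.9933,0]);print(proj(a,p))
```

```text
[0.46846867 0.08598786 0.09371841] [0.1677849  0.08041327 0.20388469] 7.55
[550.4467845  292.19145046]
[313.73279734 292.33624941]
[ 76.40170574 290.75119813]
```

View pics/w3.png

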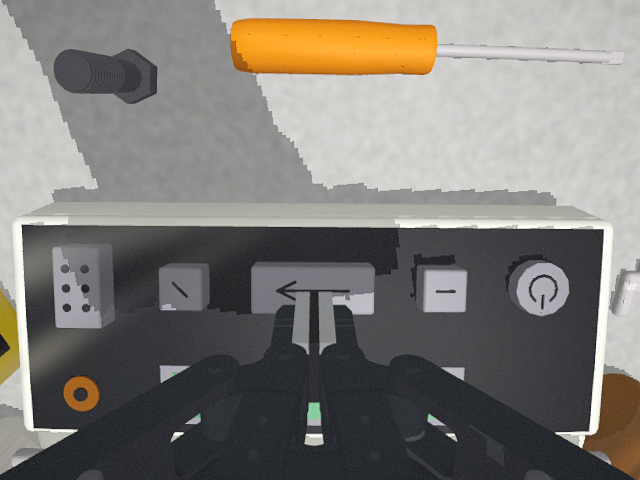

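The tip stands centred over the tare key at (313,290). The power key at (540,288) sits visibly lower than the other keys, so it is latched. Now I press tare.

Emit:
{"name": "jog_arm", "arguments": {"moves": [[[0,0,0.15,0],[0,0,0.15,0],[0,0,0.1,0],[0,0,0.08,0],[0,0,0.04,0],[0,0,0.04,0],[0,0,0.04,0],[0,0,0.04,0],[0,0,0.04,0],[0,0,0.03,0],[0,0,0,0],[0,0,0,0]]]}}

```text
clock: 8.75
tool_pos: [0.4688, 0.0847, 0.0656]
tcp_rot: [0.18, 3.136, 0.0]
ft_force: [1.3, -0.1, 5.1]
width: -0.0001
grasp_force: 2.0
```

Emit:
{"name": "jog_arm", "arguments": {"moves": [[[0,0,0.04,0],[0,0,0.03,0],[0,0,0,0],[0,0,0,0]]]}}

```text
clock: 9.15
tool_pos: [0.4691, 0.0848, 0.0629]
tcp_rot: [0.18, 3.135, 0.001]
ft_force: [2.3, -0.6, 6.4]
width: 0.0001
grasp_force: 2.8
```

Emit:
{"name": "jog_arm", "arguments": {"moves": [[[0,0,-0.1,0],[0,0,-0.2,0],[0,0,-0.3,0],[0,0,-0.2,0],[0,-0.5,0,0],[0,-0.7,0,0],[0,-0.7,0,0],[0,-0.5,0,0],[0,-0.3,0,0],[0,0,0,0],[0,0,0,0],[0,0,0,0]]]}}

```text
clock: 10.35
tool_pos: [0.4563, -0.0213, 0.0946]
tcp_rot: [0.177, 3.136, 0.001]
ft_force: [-0.6, 0.3, 0.2]
width: -0.0004
grasp_force: 0.0
```

Emit:
{"name": "jog_arm", "arguments": {"moves": [[[0,0,0.15,0],[0,0,0.15,0],[0,0,0.1,0],[0,0,0.08,0],[0,0,0.04,0],[0,0,0.04,0],[0,0,0.04,0],[0,0,0.04,0],[0,0,0.04,0],[0,0,0.03,0],[0,0,0,0],[0,0,0,0]]]}}

```text
clock: 11.55
tool_pos: [0.4563, -0.0226, 0.0663]
tcp_rot: [0.179, 3.136, 0.0]
ft_force: [0.9, -0.5, 3.0]
width: -0.0002
grasp_force: 1.3
```

Emit:
{"name": "jog_arm", "arguments": {"moves": [[[0,0,0.03,0],[0,0,0.03,0],[0,0,0,0],[0,0,0,0]]]}}

```text
clock: 11.95
tool_pos: [0.4564, -0.0226, 0.0638]
tcp_rot: [0.179, 3.136, 0.0]
ft_force: [2.2, -0.9, 5.2]
width: -0.0004
grasp_force: 2.2
```

Emit:
{"name": "jog_arm", "arguments": {"moves": [[[0,0,0.03,0],[0,0,0.02,0],[0,0,0,0],[0,0,0,0]]]}}

```text
clock: 12.35
tool_pos: [0.4568, -0.0227, 0.0622]
tcp_rot: [0.18, 3.135, 0.0]
ft_force: [2.7, -0.7, 9.0]
width: -0.0002
grasp_force: 4.2
```

The count key now shows the same end-stop force (9 N). I'll lift well clear and check.

Emit:
{"name": "jog_arm", "arguments": {"moves": [[[0,0,-0.1,0],[0,0,-0.2,0],[0,0,-0.4,0],[0,0,-0.6,0],[0,0,-0.6,0],[0,0,-0.6,0],[0,0,-0.6,0],[0,0,-0.4,0],[0,0,-0.3,0],[0,0,0,0],[0,0,0,0],[0,0,0,0]]]}}

```text
clock: 13.55
tool_pos: [0.4551, -0.0226, 0.2128]
tcp_rot: [-0.179, -3.135, 0.0]
ft_force: [0.4, -0.2, -0.3]
width: -0.0002
grasp_force: 0.0
```

Emit:
{"name": "jog_arm", "arguments": {"moves": [[[0,0,0,0],[0,0,0,0],[0,0,0,0],[0,0,0,0]]]}}

```text
clock: 13.95
tool_pos: [0.4559, -0.0226, 0.2135]
tcp_rot: [-0.179, -3.136, 0.0]
ft_force: [0.1, -0.5, -0.3]
width: -0.0
grasp_force: 0.0
```

Run:
```python
from h import *
snap('side','s2');s=bot.sense();print(s['tool_pos'],s['ft_force'],abs(s['dq']).max())
a=cv2.imread('pics/side0.png')[190:310,225:355];b=cv2.imread('pics/s2.png')[190:310,225:355]
cv2.imwrite('pics/cmp.png',cv2.resize(np.hstack([a,b]),None,fx=3,fy=3,interpolation=cv2.INTER_CUBIC))
```

```text
[ 0.45596261 -0.02264705  0.2136036 ] [ 0.15781503 -0.137602    0.36339021] 0.0028112502484080515
```

View pics/cmp.png

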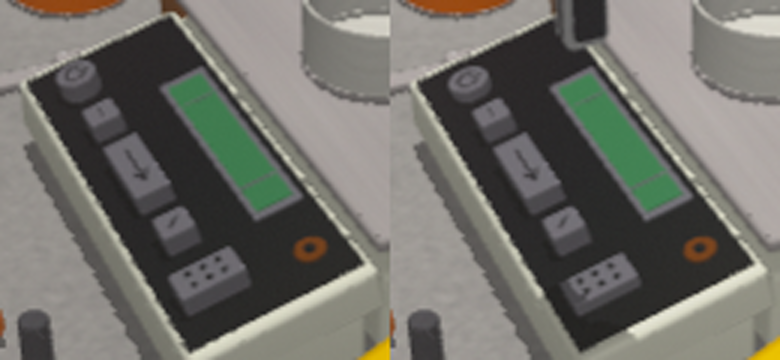

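Before (left) and after (right): power at (468,82) and count at (602,283) are lower. Light, tare and unit are up, and the scale has not moved.

```bash
python3 -c "
from station import bot
print(bot.job_done())"
```

```text
the job is handed in; nothing more can be done
None
```

The job is handed in: the power and count keys are latched in, the tare key was pressed and sprang back, the scale looked unmoved in the last picture, and the arm finished clear; no verdict was shown.

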